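# Close the coolant filter housing with its bayonet cap

## Robot

A 7-joint arm with a two-finger parallel gripper is mounted at the origin on a cart in front of the work surface, level with it; the furniture and walls round the work are solid. World frame = base frame: x ahead of the robot, y to its left, z up, the work surface at z = 0. Lengths are in m, angles in degrees, forces in N, time in s.
With the tool pointing down it reaches from about 0.425 to 0.875 m from the base axis. Payload 4.7 kg.
Tool frame: the origin (TCP) lies between the finger pads; the fingertips stand env.finger_overhang ahead of it and the grasp point (between the pads) lies 5 mm behind it (env.finger_overhang is the distance from the TCP to the fingertips, in m); z points along the fingers, y is the line along which they close (so a half turn about z gives the same grasp; the last joint's range is limited). The gripper opens to 87 mm and grips with 3 to 60 N. Pads are 19 mm wide; open, the fingers measure 117 mm over their backs; the gripper's body (75 mm by 190 mm) begins 51 mm behind the grasp point.
Start: joints at [-63.478, 18.392, -4.016, 83.108, 1.295, 78.541, -3.26], TCP at [0.282, 0.586, 0.237] pointing down, gripper open.
Joint ranges: [-163.93, 163.93], [-17.29, 119.83], [-79.2, 71.16], [3.27, 140.29], [-89.18, 269.18], [5.43, 117.66], [-154.24, 154.24]. Speed limits (degrees/s): [147.25, 147.25, 180, 180, 180, 180, 180].

## Interface

Orientations are given as [roll, pitch, yaw] about the fixed x, y, z axes, in that order (R = Rz(yaw) Ry(pitch) Rx(roll)).
In Python, from cell import telemetry, eyes, env, models gives the robot as it stands. The module is installed in compiled form; this text tells all that it offers.
- The arm moves only by the tool drive_tool, never from a script. Its arguments are lists of equal length, an entry for each row: "angular": the turn, a rotation vector about the tool's x, y, z in rad, a list of three; "delta_pos": the shift along the tool's x, y, z in cm, a list of three; "gripper": the finger opening in cm, from 0 to 8.7. A call has 1 to 20 rows; each row shifts and turns the commanded pose from where the row before left it, along the tool's axes as they then stand; what a row does not reach is not made up. A row lasts 1/10 s, in which the tool goes at most 50 mm and 8.59 degrees, less where a joint would pass 70% of its speed; a pose out of reach is approached as far as the arm can. A call with a gripper value outside its range is refused whole. The fingers move at their own pace and stop on an object; "squeeze" is the grip in N (left out, the last holds). Time passes only in rows, so rows that do not move let the fingers close. It gives the time, the measured TCP pose, the force, the opening and the grip force at its end, in the units of the state.
- telemetry.get_obs(): the state, without advancing time (a new reading comes with each control period).
- eyes.read_camera(name): name is "scene" or "top"; returns a dict with "pixels" (384x512x3 uint8, red, green, blue), "mtx" (3x3 intrinsics, pixels), "D" ([k1, k2, p1, p2, k3] as OpenCV has them; the pictures are not rectified), "origin" and "orientation" of the camera in the world. Camera axes: x right, y down, z forward; pixel columns grow to the right and rows downward; lengths in m; the calibration is good to about 2 mm. A picture is of the moment at which its call begins. There is no depth.
- env.sign_off(): hands the job in; it is judged then, once.
Trained networks look in a picture, given as the dict that the camera call returned (one of the last four; its "shot" number tells which), for a name from the list of things; names that differ only in an ending like _2 or _b are one class to them, and where a whole thing is asked for, a point or a joint stands for the part that bears it (a point fixed in the world has none). Each returns a list of dicts, best first, with "p" (0 to 1); they miss things now and then, are a little off and sometimes report something else, mostly with a low value. They report only what shows in the picture. A call takes as long as a camera call.
- models.search_frame(picture, target): "centre" ([column, row] in pixels, amid what is visible of it).
- models.cut_out(picture, target): "pixels" (384x512 bool, what is visible of it) and "centre" ([column, row] in pixels, amid what is visible of it).
The state is a dict: "time_s": time; "qpos": joint angles; "joint_velocities": joint speeds; "effort": joint torques, N m; "tool_pos": TCP position; "tool_rot": TCP orientation; "force": force on the tool from outside, world axes, zero at the start; "wrist_torque": the same for the moment, N m; "grip_width": finger opening in m; "grasp_force": force on a finger pad.
Only numpy, scipy, OpenCV 4.12 (cv2) and the standard library are available. Lean on these libraries where they do the work, as an engineer would, in place of code of your own. Each camera call takes 0.05 s, during which the arm holds its last target. There are 200 camera calls.

## Task

Close the coolant filter housing with the cap that fits it, the larger of the two bar-handled caps on the bench: set it straight down with its two lugs through the two slots in the housing's rim until the flange sits flush on the rim, then turn it a quarter turn clockwise, seen from above, to lock it. Let go of it there and leave the small cap where it is.

Things in the scene. Friction and masses are not known exactly. Their poses are not given: they have to be found in the camera images.
- cap: Larger cap, the one that fits, upright, 0.22 kg. Origin: centre of its underside. Aluminium flange 84 mm across, underside at z 18, top at 24. Black bar grip on it, 60 mm long along x, 14 wide, z 24 to 54. Below, a tapered spigot 42 mm across with two lugs along +x and -x, reaching 34 mm from the centre, 12 wide, z 0 to 7: the bar points along the lugs. A half turn makes no difference.
- housing: Coolant filter housing: grey round pot 92 mm across, 60 high, on a 112 mm foot screwed to the bench; brass hose tail low at +y, to 70 mm from the centre. Origin: centre of its underside on the bench, z up. The rim's two slots lie on its +x and -x axes. A cap is fully down with its origin 42 mm above this origin, its flange on the rim.
- mouth (a point): Centre of the rim's top, 60 mm over the bench. Steel lip 6 mm thick, round hole 52 mm across, two slots 56 degrees wide out to 39 mm from the centre. A cap enters with its x along the housing's x within 10 degrees and 4 mm, then turns freely clockwise from above (yaw falls) under the lip. At 90 degrees it is locked; a stop comes about 10 degrees later, another bars anticlockwise turning.
- small_cap: Smaller cap of the same kind, which does not fit, 0.10 kg: flange 56 mm across, bar grip 40 mm long, 12 wide, top 50 mm above the bench. Origin: centre of its underside. To be left alone.

How it is judged:
By the outcome, as a careful person would: the job done as asked, in the order asked, and still so for the second after the job is handed in, with the robot touching nothing.
It also fails if it takes over 40 s, if anything falls off the work surface, if the arm or the gripper's body presses on something with over 40 N, if the wrist force passes 120 N, or if a joint passes its speed limit or range.

## Working session

There is one attempt and no reset: what is moved stays moved. The work goes in short steps, Python scripts to look and compute and a tool call to move; the robot and the scene stay as the last step left them, time stands still between calls to the robot, and variables do not carry over. Pictures are saved under pics/ and viewed, at most 10 in all, crops included, and the job is handed in when it is done.

Besides the shell and the picture viewer there is one more tool, called after ">>>" as name(argument=value, ...) on one line, values as JSON. drive_tool: Moves the arm, as the interface text tells. Its arguments: {"type":"object","properties":{"angular":{"type":"array","items":{"type":"array","items":{"type":"number"}}},"delta_pos":{"type":"array","items":{"type":"array","items":{"type":"number"}}},"gripper":{"type":"array","items":{"type":"number"}},"squeeze":{"type":"number"}},"required":["angular","delta_pos","gripper"]}

```bash
mkdir -p pics
cat > h.py <<'E'
import numpy as np,cv2,pickle
from scipy.spatial.transform import Rotation as R
from cell import telemetry,eyes,env,models
def rot(o):
    o=np.array(o,float)
    if o.shape==(3,3): return o
    if o.size==4: return R.from_quat(o).as_matrix()
    return R.from_euler('xyz',o,degrees=True).as_matrix()
def ray(P,uv,z):
    "pixels -> world points on plane z"
    n=cv2.undistortPoints(np.array(uv,float).reshape(-1,1,2),P['mtx'],np.array(P['D'],float)).reshape(-1,2)
    d=np.c_[n,np.ones(len(n))]@rot(P['orientation']).T
    o=np.array(P['origin']); return o+d*((z-o[2])/d[:,2])[:,None]
def proj(P,X):
    M=rot(P['orientation']).T; t=-M@np.array(P['origin'])
    return cv2.projectPoints(np.array(X,float).reshape(-1,1,3),cv2.Rodrigues(M)[0],t,P['mtx'],np.array(P['D'],float))[0].reshape(-1,2)
def save(P,f): cv2.imwrite('pics/'+f,P['pixels'][:,:,::-1])
E
python3 - <<'E'
from h import *
print(telemetry.get_obs(),env.finger_overhang)
for n in('scene','top'):
    P=eyes.read_camera(n); save(P,n+'0.png'); print(n,P['origin'],P['orientation'],P['mtx'][0])
    for t,z in(('cap',.03),('housing',.06),('mouth',.06),('small_cap',.03)):
        for m in models.cut_out(P,t)[:2]: print(t,m['p'],m['centre'],ray(P,m['centre'],z),m['pixels'].sum())
E
```

```text
{'time_s': 0.0, 'qpos': array([-63.47880903,  18.43726412,  -4.0181227 ,  83.17521374,
         1.29486624,  78.53724856,  -3.25961002]), 'joint_velocities': array([-0.00900564, -0.05763885,  0.05203839,  0.0226471 ,  0.00478009,
       -0.04348873,  0.04364711]), 'effort': array([-2.26931897e-04, -4.91287100e+01, -4.03897623e-01, -3.12541795e+01,
       -6.39431085e-02,  4.36732150e-02,  1.88037820e-04]), 'tool_pos': array([0.28181158, 0.58516761, 0.23547942]), 'tool_rot': array([-1.79895516e+02,  4.65278015e-03,  1.54291392e+02]), 'force': array([ 0.46405567, -0.28301282,  0.20655555]), 'wrist_torque': array([ 0.02098225, -0.0046433 ,  0.00030045]), 'grasp_force': 0.0, 'grip_width': 0.08736913135835182} 0.014
scene [-0.04010537  0.58436227  0.59433324] [-126.10428106   -1.2161758  -124.85334187] [377.25933534   0.         251.96398615]
cap 0.66 [238.0, 236.5] [[0.46897996 0.25239102 0.03      ]] 823
mouth 0.93 [303.9, 190.5] [[0.49006402 0.04752807 0.06      ]] 1345
small_cap 0.94 [184.8, 250.1] [[0.49545896 0.36773216 0.03      ]] 473
top [0.38493838 0.20619491 0.97633648] [-171.39481066    0.54590444  -91.09816613] [471.55951493   0.         252.43215127]
cap 0.91 [236.0, 218.8] [[0.48567369 0.24644769 0.03      ]] 1320
housing 0.92 [343.9, 198.9] [[0.51738786 0.03176946 0.06      ]] 2402
mouth 0.6 [347.9, 199.5] [[0.51602468 0.02383252 0.06      ]] 2324
```

Run:
```python
import cv2
a=cv2.imread('pics/top0.png')[130:290,130:400]; b=cv2.imread('pics/scene0.png')[140:300,140:350]
cv2.imwrite('pics/topc.png',cv2.resize(a,None,fx=2.9,fy=2.9,interpolation=2)); cv2.imwrite('pics/scc.png',cv2.resize(b,None,fx=3.5,fy=3.5,interpolation=2))
```

```text
(no output)
```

View pics/topc.png

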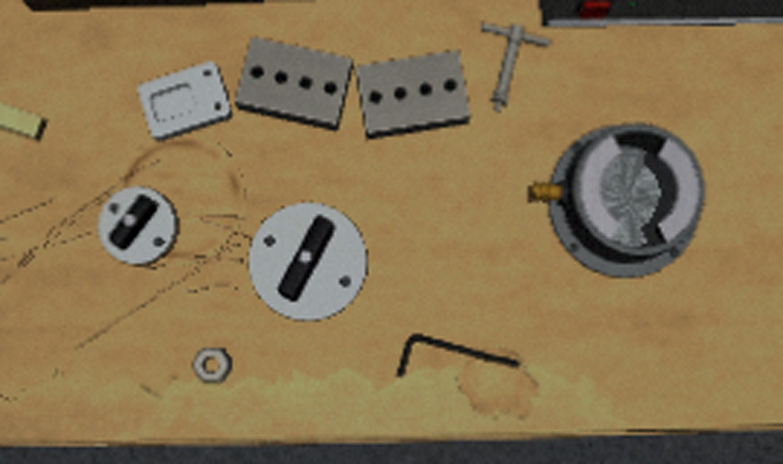

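View pics/scc.png

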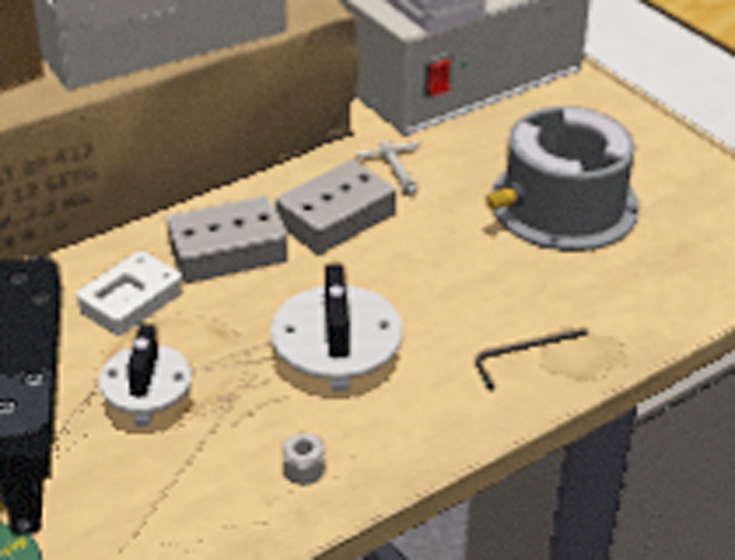

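View pics/scene0.png

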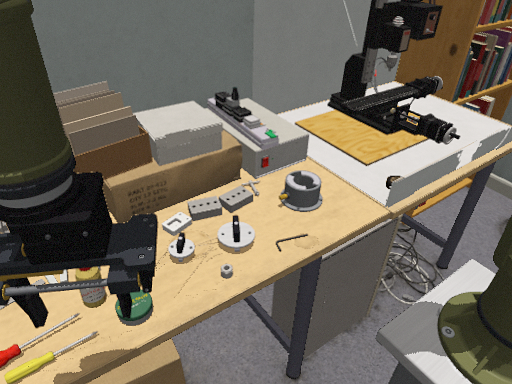

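```bash
cat > fit.py <<'E'
from h import *
from scipy.optimize import differential_evolution as DE
def polar(r0,r1,a0,a1,z,nr=6,na=24):
    r,a=np.meshgrid(np.linspace(r0,r1,nr),np.radians(np.linspace(a0,a1,na))); return np.c_[(r*np.cos(a)).ravel(),(r*np.sin(a)).ravel(),np.full(r.size,z)]/1000
def box(x0,x1,y0,y1,z): 
    x,y=np.meshgrid(np.linspace(x0,x1,16),np.linspace(y0,y1,5)); return np.c_[x.ravel(),y.ravel(),np.full(x.size,z)]/1000
H=[(1,polar(28,44.5,34,146,60)),(1,polar(28,44.5,214,326,60)),(-1,polar(31,37.5,-22,22,60)),(-1,polar(31,37.5,158,202,60)),(-.5,polar(47.5,50,0,360,60,2,60)),(-.3,polar(22,25,0,360,60,2,60))]
C=[(2,np.r_[polar(36,40.5,0,360,24,3,60)]),(-2,np.r_[polar(43.5,46,0,360,24,2,60)]),(-1.5,box(-29,29,-5.5,5.5,54)),(1,np.r_[box(-28,28,-13,-11,54),box(-28,28,11,13,54)]),(1,np.r_[box(33,35,-5,5,54),box(-35,-33,-5,5,54)])]
def fit(Ps,model,x0,w=.03,yaw=(-90,90),z=0):
    gs=[cv2.GaussianBlur(P['pixels'],(0,0),.5).min(2).astype(np.float32) for P in Ps]
    X=np.vstack([m[1] for m in model]); idx=np.cumsum([0]+[len(m[1]) for m in model])
    def f(p):
        W=X@R.from_euler('z',p[2],degrees=True).as_matrix().T+[p[0],p[1],z]; s=0
        for P,g in zip(Ps,gs):
            uv=proj(P,W).astype(np.float32); v=cv2.remap(g,uv[None,:,0],uv[None,:,1],1)[0]
            s-=sum(m[0]*v[idx[i]:idx[i+1]].mean() for i,m in enumerate(model))
        return s
    r=DE(f,[(x0[0]-w,x0[0]+w),(x0[1]-w,x0[1]+w),yaw],popsize=15,maxiter=60,seed=1,tol=1e-6); return np.round(r.x,4),round(float(r.fun),1)
E
python3 - <<'E'
from fit import *
T=eyes.read_camera('top');S=eyes.read_camera('scene')
for nm,Ps in(('top',[T]),('scene',[S]),('both',[T,S])):
    print(nm,'H',fit(Ps,H,(.505,.04)),'C',fit(Ps,C,(.48,.248)))
print('tail dir', proj(T,[[.51,.03,.06]]))
E
```

```text
top H (array([ 0.5257,  0.0174, -0.538 ]), -103.7) C (array([  0.4842,   0.2473, -28.7482]), -391.2)
scene H (array([ 0.5269,  0.018 , -5.2016]), -141.0) C (array([  0.4857,   0.2479, -32.5681]), -328.0)
both H (array([ 0.5266,  0.0177, -3.2675]), -238.6) C (array([  0.4848,   0.2476, -26.8777]), -708.4)
tail dir [[344.9630051  202.58615017]]
```

>>> drive_tool(angular=[[0,0,0],[0,0,0],[0,0,0],[0,0,0],[0,0,0],[0,0,0],[0,0,0],[0,0,0],[0,0,0],[0,0,0],[0,0,0],[0,0,0],[0,0,0],[0,0,0]], delta_pos=[[-2.75,-1.8,0],[-2.75,-1.8,0],[-2.75,-1.8,0],[-2.75,-1.8,0],[-2.75,-1.8,0],[-2.75,-1.8,0],[-2.75,-1.8,0],[-2.75,-1.8,0],[-2.75,-1.8,0],[-2.75,-1.8,2],[-2.75,-1.8,2],[-2.75,-1.8,2],[0,0,2],[0,0,0]], gripper=[5,5,5,5,5,5,5,5,5,5,5,5,5,5])

```text
time_s: 2.0
tool_pos: [0.4844, 0.2459, 0.154]
tool_rot: [-179.8, -0.2, 154.1]
force: [0.4, 0.8, -0.2]
grip_width: 0.0497
grasp_force: 0.0
```

Run:
```python
from fit import *
o=telemetry.get_obs();print(o['tool_pos'],o['tool_rot'],o['force'],o['grip_width'],o['qpos'])
S=eyes.read_camera('scene');T=eyes.read_camera('top')
print(ray(T,[[318,137],[399,137],[345,135]],0.0),ray(T,[[318,137],[399,137]],0.08))
print(fit([T],H,(.526,.018)),fit([S],H,(.526,.018)))
a=cv2.resize(S['pixels'][150:280,150:350],None,fx=3.5,fy=3.5,interpolation=2);cv2.imwrite('pics/s1.png',a[:,:,::-1])
```

```text
[0.48440598 0.24586905 0.15397725] [-1.79755887e+02 -1.61681146e-01  1.54149265e+02] [ 0.4452337   0.79708181 -0.23644791] 0.049691738044072516 [-39.13724902   8.85889016  10.32040485 104.63981692  -1.70882576
  66.94436619  35.88969124]
[[ 6.61439425e-01  6.94082924e-02 -1.11022302e-16]
 [ 6.59519057e-01 -1.08669199e-01  1.11022302e-16]
 [ 6.65102858e-01  1.05832615e-02  0.00000000e+00]] [[ 0.63878322  0.08061645  0.08      ]
 [ 0.6370202  -0.08286956  0.08      ]]
(array([ 0.5257,  0.0174, -0.5351]), -119.4) (array([ 0.527 ,  0.0179, -5.0958]), -141.2)
```

View pics/s1.png

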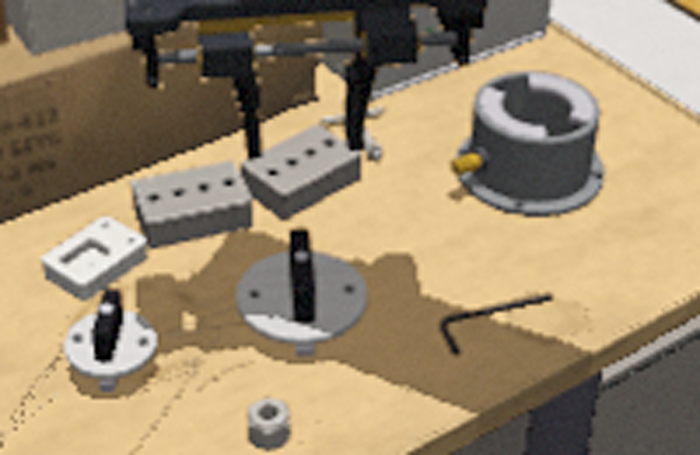

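>>> drive_tool(angular=[[0,0,0.035],[0,0,0],[0,0,0],[0,0,0],[0,0,0],[0,0,0],[0,0,0],[0,0,0],[0,0,0],[0,0,0],[0,0,0],[0,0,0],[0,0,0]], delta_pos=[[0,-0.15,2],[0,0,2],[0,0,2],[0,0,2],[0,0,1.5],[0,0,1],[0,0,0.6],[0,0,0],[0,0,0],[0,0,0],[0,0,0],[0,0,0],[0,0,0]], gripper=[5,5,5,5,5,5,5,5,1,1,1,1,1], squeeze=30)

```text
time_s: 3.4
tool_pos: [0.4851, 0.2465, 0.0458]
tool_rot: [180.0, 0.0, 152.3]
force: [0.8, -0.3, -0.1]
grip_width: 0.0181
grasp_force: 0.0
```

>>> drive_tool(angular=[[0,0,0],[0,0,0],[0,0,0],[0,0,0]], delta_pos=[[0,0,0],[0,0,0],[0,0,0],[0,0,0]], gripper=[1,1,1,1])

```text
time_s: 3.8
tool_pos: [0.4852, 0.2467, 0.0457]
tool_rot: [180.0, 0.0, 152.3]
force: [-0.1, 0.2, 0.0]
grip_width: 0.0139
grasp_force: 30.0
```

Run:
```python
from fit import *
S=eyes.read_camera('scene')
a=cv2.resize(S['pixels'][150:280,150:350],None,fx=3.5,fy=3.5,interpolation=2);cv2.imwrite('pics/s2.png',a[:,:,::-1])
```

```text
(no output)
```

View pics/s2.png

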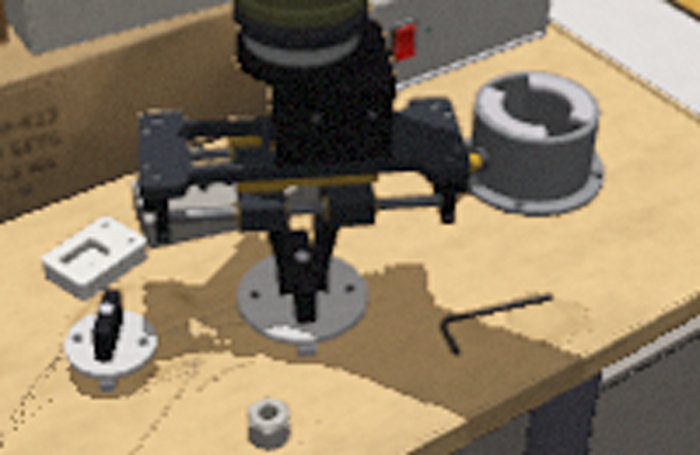

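>>> drive_tool(angular=[[0,0,0],[0,0,0],[0,0,0],[0,0,0],[0,0,0],[0,0,0],[0,0,0],[0,0,0],[0,0,0],[0,0,0],[0,0,0],[0,0,0],[0,0,-0.086],[0,0,-0.086],[0,0,-0.086],[0,0,-0.086],[0,0,-0.087],[0,0,0],[0,0,0],[0,0,0]], delta_pos=[[0,0,-2],[0,0,-2.5],[0,0,-2.5],[0,0,-2],[-1.79,-2.295,-1],[-1.79,-2.295,0],[-1.79,-2.295,0],[-1.79,-2.295,0],[-1.79,-2.295,0],[-1.79,-2.295,0],[-1.79,-2.295,0],[-1.79,-2.295,0],[0,0,0],[0,0,0],[0,0,0],[0,0,0],[0,0,0],[0,0,0],[0,0,0],[0,0,0]], gripper=[1,1,1,1,1,1,1,1,1,1,1,1,1,1,1,1,1,1,1,1])

```text
time_s: 5.85
tool_pos: [0.5261, 0.0173, 0.1453]
tool_rot: [-180.0, -0.0, 176.9]
force: [-0.1, -0.0, -3.2]
grip_width: 0.0139
grasp_force: 30.0
```

Run:
```python
from fit import *
o=telemetry.get_obs();print(o['tool_pos'],o['tool_rot'],o['force'],o['wrist_torque'],o['grip_width'],o['qpos'])
S=eyes.read_camera('scene');T=eyes.read_camera('top')
p=o['tool_pos']; F=[m for m in C[:2]]
for P in(S,T): print(fit([P],F,p[:2],.01,z=p[2]-.0457))
print(fit([S],H,(.526,.018),.008))
a=cv2.resize(S['pixels'][110:240,230:390],None,fx=4,fy=4,interpolation=2);cv2.imwrite('pics/s3.png',a[:,:,::-1])
```

```text
[0.52608046 0.01730789 0.14525559] [-1.79993069e+02 -3.64220014e-02  1.76893135e+02] [-0.14195355 -0.04300128 -3.19480559] [ 0.07436598 -0.01425106  0.00664428] 0.013942512561438141 [-22.7832272    7.16010466  19.36817507 107.93158879  -2.60341919
  65.369094    84.42534979]
(array([ 0.5283,  0.0269, -8.2806]), 5.3)
(array([5.2660e-01, 2.0100e-02, 6.6687e+01]), -21.8)
(array([ 0.5263,  0.0179, -5.1101]), -26.6)
```

View pics/s3.png

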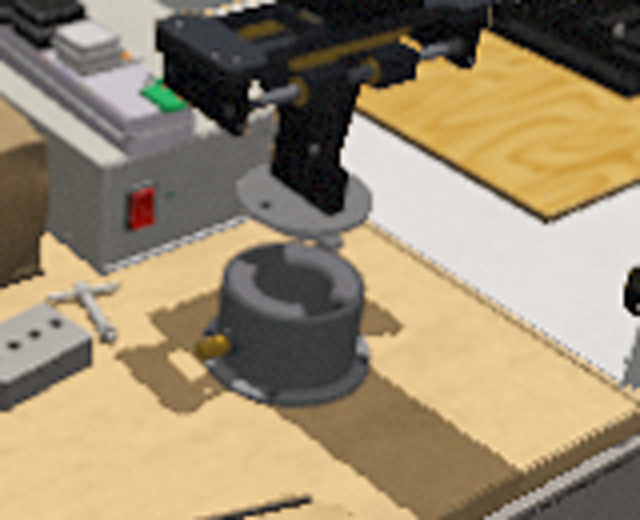

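Run:
```python
from fit import *
S=eyes.read_camera('scene');p=telemetry.get_obs()['tool_pos']
a=np.radians(np.arange(0,360,3))
for nm,dz,r,c in(('flange top',-.0457+.024,.042,p),('rim',None,.046,np.array([.5263,.0177,.06]))):
    z=c[2]+(dz or 0); uv=proj(S,np.c_[c[0]+r*np.cos(a),c[1]+r*np.sin(a),0*a+z]); uv=(uv-[230,110])*4+1.5
    print(nm,uv.min(0),uv.max(0))
```

```text
flange top [236.67105336 158.89548196] [375.3412802  230.40533574]
rim [222.05343271 240.78001999] [367.96686863 322.87141708]
```

>>> drive_tool(angular=[[0,0,0],[0,0,0],[0,0,0],[0,0,0],[0,0,0],[0,0,0],[0,0,0],[0,0,0],[0,0,0]], delta_pos=[[0,0.04,1.5],[0,0,1.5],[0,0,0.6],[0,0,0.4],[0,0,0.4],[0,0,0.4],[0,0,0.4],[0,0,0],[0,0,0]], gripper=[1,1,1,1,1,1,1,1,1])

```text
time_s: 6.9
tool_pos: [0.5265, 0.0178, 0.0936]
tool_rot: [180.0, 0.0, 177.0]
force: [-0.4, 0.0, -2.9]
grip_width: 0.0137
grasp_force: 30.0
```

>>> drive_tool(angular=[[0,0,0],[0,0,0],[0,0,0],[0,0,0],[0,0,0]], delta_pos=[[0,0,0.2],[0,0,0.2],[0,0,0.15],[0,0,0.1],[0,0,0]], gripper=[1,1,1,1,1])

```text
time_s: 7.4
tool_pos: [0.5264, 0.0178, 0.0877]
tool_rot: [180.0, -0.0, 177.0]
force: [-2.5, -0.1, 4.4]
grip_width: 0.0138
grasp_force: 30.0
```

>>> drive_tool(angular=[[0,0,0.095],[0,0,0.095],[0,0,0.095],[0,0,0.095],[0,0,0.095],[0,0,0.095],[0,0,0.095],[0,0,0.095],[0,0,0.095],[0,0,0.095],[0,0,0.095],[0,0,0.095],[0,0,0.095],[0,0,0.095],[0,0,0.095],[0,0,0.095],[0,0,0],[0,0,0]], delta_pos=[[0,0,0],[0,0,0],[0,0,0],[0,0,0],[0,0,0],[0,0,0],[0,0,0],[0,0,0],[0,0,0],[0,0,0],[0,0,0],[0,0,0],[0,0,0],[0,0,0],[0,0,0],[0,0,0],[0,0,0],[0,0,0]], gripper=[1,1,1,1,1,1,1,1,1,1,1,1,1,1,1,1,1,1])

```text
time_s: 9.2
tool_pos: [0.5272, 0.0177, 0.0877]
tool_rot: [179.9, -0.0, 90.0]
force: [1.2, -0.3, 3.3]
grip_width: 0.0141
grasp_force: 30.0
```

```bash
python3 -c "
from h import *
o=telemetry.get_obs();print(o['tool_pos'],o['tool_rot'],o['force'],o['wrist_torque'])"
```

```text
[0.52719861 0.01765796 0.08769885] [ 1.79896244e+02 -7.46297500e-03  8.99944779e+01] [ 1.24371422 -0.29233974  3.32868711] [-0.23114944  0.11547917 -0.09307219]
```

>>> drive_tool(angular=[[0,0,0.04],[0,0,0.04],[0,0,0.04],[0,0,0],[0,0,0]], delta_pos=[[0,0,0],[0,0,0],[0,0,0],[0,0,0],[0,0,0]], gripper=[1,1,1,1,1])

```text
time_s: 9.7
tool_pos: [0.5272, 0.0179, 0.0877]
tool_rot: [179.9, -0.0, 83.1]
force: [-0.1, -0.7, 5.2]
grip_width: 0.0138
grasp_force: 30.0
```

```bash
python3 -c "
from h import *
o=telemetry.get_obs();print(o['tool_pos'],o['tool_rot'],o['force'],o['wrist_torque'])"
```

```text
[0.52717677 0.01787106 0.08771084] [ 1.79905140e+02 -3.44380393e-02  8.31124832e+01] [-0.09793356 -0.7080703   5.16000371] [-0.14132204  0.05714948 -0.0561808 ]
```

>>> drive_tool(angular=[[0,0,0],[0,0,0],[0,0,0],[0,0,0],[0,0,0],[0,0,0],[0,0,0],[0,0,0],[0,0,0],[0,0,0],[0,0,0],[0,0,0],[0,0,0],[0,0,0],[0,0,0],[0,0,0]], delta_pos=[[0,0,-0.08],[0,0,0],[0,0,0],[0,0,0],[0,0,0],[0,0,0],[0,0,-1],[0,0,-2],[0,0,-2],[0,0,-2],[0,2.5,-2],[0,2.5,-1],[0,2.5,0],[0,2.5,0],[0,0,0],[0,0,0]], gripper=[1,4.5,4.5,4.5,4.5,4.5,4.5,4.5,4.5,4.5,4.5,4.5,4.5,4.5,4.5,4.5])

```text
time_s: 11.3
tool_pos: [0.6255, 0.0053, 0.188]
tool_rot: [-180.0, 0.0, 83.0]
force: [0.1, -1.0, -0.6]
grip_width: 0.045
grasp_force: 0.0
```

Run:
```python
from fit import *
o=telemetry.get_obs();print(o['tool_pos'],o['tool_rot'],o['force'],o['grip_width'])
S=eyes.read_camera('scene');T=eyes.read_camera('top')
for P in(S,T): print(fit([P],C,(.5265,.0178),.015,yaw=(0,180),z=.042))
a=cv2.resize(S['pixels'][110:240,230:390],None,fx=4,fy=4,interpolation=2);cv2.imwrite('pics/s4.png',a[:,:,::-1])
```

```text
[0.62554134 0.00534483 0.18798072] [-1.79968004e+02  3.48647843e-02  8.29905592e+01] [ 0.05920271 -0.9581608  -0.62385296] 0.04495882834636444
(array([5.17700e-01, 3.25000e-02, 3.46691e+01]), -166.2)
(array([5.24400e-01, 2.08000e-02, 8.19136e+01]), -225.8)
```

View pics/s4.png

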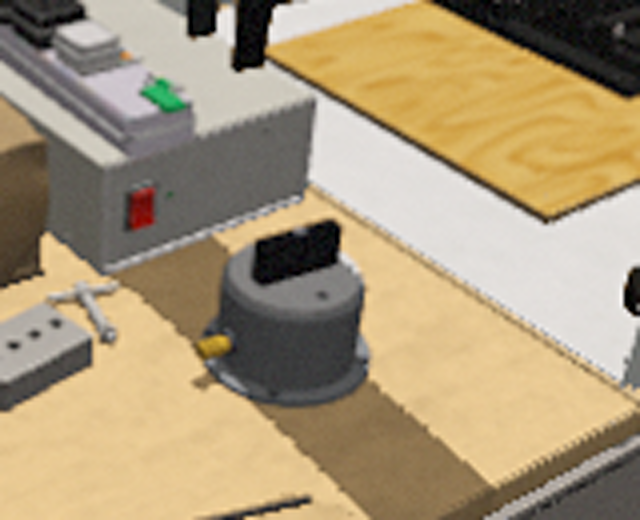

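Run:
```python
from fit import *
for n in('top','scene'):
    P=eyes.read_camera(n); h=cv2.cvtColor(P['pixels'],cv2.COLOR_RGB2HSV).astype(int)
    u0=proj(P,[.5263,.083,.02])[0].round().astype(int); m=np.zeros(h.shape[:2],bool)
    m[u0[1]-10:u0[1]+11,u0[0]-10:u0[0]+11]=True
    m&=(h[...,1]>150)&(abs(h[...,0]-20)<8)
    uv=np.argwhere(m)[:,::-1]; print(n,u0,len(uv),uv.mean(0))
    for z in(.012,.016,.02,.025):
        w=ray(P,uv.mean(0),z)[0]-[.5263,.0177,0]; print(z,w[:2],np.degrees(np.arctan2(-w[0],w[1])))
```

```text
top [315 198] 56 [317.57142857 195.64285714]
0.012 [0.00599387 0.05973325] -5.730099086066804
0.016 [0.00538265 0.06026735] -5.1037043093077985
0.02 [0.00477142 0.06080144] -4.487120003450947
0.025 [0.0040074  0.06146906] -3.730049133842118
scene [282 201] 36 [282.88888889 196.16666667]
0.012 [0.02235567 0.04405352] -26.906250892259884
0.016 [0.01831152 0.04764328] -21.024079344515872
0.02 [0.01426736 0.05123303] -15.561445837295164
0.025 [0.00921217 0.05572023] -9.387739649910419
```

>>> drive_tool(angular=[[0,0,0],[0,0,0],[0,0,0],[0,0,0],[0,0,0],[0,0,0],[0,0,0],[0,0,0],[0,0,0],[0,0,0],[0,0,0],[0,0,0]], delta_pos=[[0,-2.5,0],[0,-2.5,0],[0,-2.5,0],[0,-2.5,0],[0,0,0],[0,0,0],[0,0,2],[0,0,2],[0,0,2],[0,0,2],[0,0,1.8],[0,0,0]], gripper=[4.5,4.5,4.5,4.5,4.5,4.5,4.5,4.5,4.5,4.5,4.5,4.5])

```text
time_s: 12.7
tool_pos: [0.5252, 0.0173, 0.0876]
tool_rot: [-179.8, 0.1, 83.0]
force: [-0.5, 0.4, 0.5]
grip_width: 0.045
grasp_force: 0.0
```

>>> drive_tool(angular=[[0,0,0],[0,0,0],[0,0,0],[0,0,0],[0,0,0],[0,0,0],[0,0,0],[0,0,0],[0,0,0],[0,0,0.03],[0,0,0.025],[0,0,0],[0,0,0]], delta_pos=[[0,0,0],[0,0,0],[0,0,0],[0,0,0],[0,0,0],[0,0,0],[0,0,0],[0,0,0],[0,0,0],[0,0,0],[0,0,0],[0,0,0],[0,0,0]], gripper=[1,1,1,1,1,1,1,1,1,1,1,1,1], squeeze=20)

```text
time_s: 14.0
tool_pos: [0.5269, 0.0179, 0.0904]
tool_rot: [179.9, -0.0, 79.9]
force: [-0.9, 0.4, 4.8]
grip_width: 0.0139
grasp_force: 20.0
```

```bash
python3 -c "
from h import *
o=telemetry.get_obs();print(o['tool_pos'],o['tool_rot'],o['force'],o['wrist_torque'])"
```

```text
[0.526869   0.01785605 0.09035219] [ 1.79946081e+02 -2.42522523e-02  7.98506696e+01] [-0.86941259  0.44534382  4.78236689] [-0.08126358  0.34910195  0.02628558]
```

>>> drive_tool(angular=[[0,0,0],[0,0,0],[0,0,0],[0,0,0],[0,0,0],[0,0,0],[0,0,0],[0,0,0],[0,0,0],[0,0,0],[0,0,0],[0,0,0],[0,0,0],[0,0,0],[0,0,0],[0,0,0]], delta_pos=[[0,0,0],[0,0,0],[0,0,0],[0,0,0],[0,0,0],[0,0,0],[0,0,-1],[0,0,-2],[0,0,-2],[0,0,-2],[2.5,0,-2],[2.5,0,-1],[2.5,0,0],[2.5,0,0],[0,0,0],[0,0,0]], gripper=[4.5,4.5,4.5,4.5,4.5,4.5,4.5,4.5,4.5,4.5,4.5,4.5,4.5,4.5,4.5,4.5])

```text
time_s: 15.6
tool_pos: [0.544, 0.1164, 0.1903]
tool_rot: [180.0, 0.0, 79.9]
force: [-0.2, 0.4, -0.4]
grip_width: 0.0448
grasp_force: 0.0
```

Run:
```python
from fit import *
o=telemetry.get_obs();print(o['tool_pos'],o['force'],o['grip_width'])
S=eyes.read_camera('scene');T=eyes.read_camera('top')
print(fit([T],C,(.5265,.0178),.008,yaw=(45,135),z=.042))
a=cv2.resize(S['pixels'][110:270,150:390],None,fx=3.2,fy=3.2,interpolation=2);cv2.imwrite('pics/s5.png',a[:,:,::-1])
```

```text
[0.54404211 0.11638635 0.19033471] [-0.18374583  0.41678153 -0.38870053] 0.04483473306002908
(array([5.210000e-01, 2.260000e-02, 1.218716e+02]), -23.7)
```

View pics/s5.png

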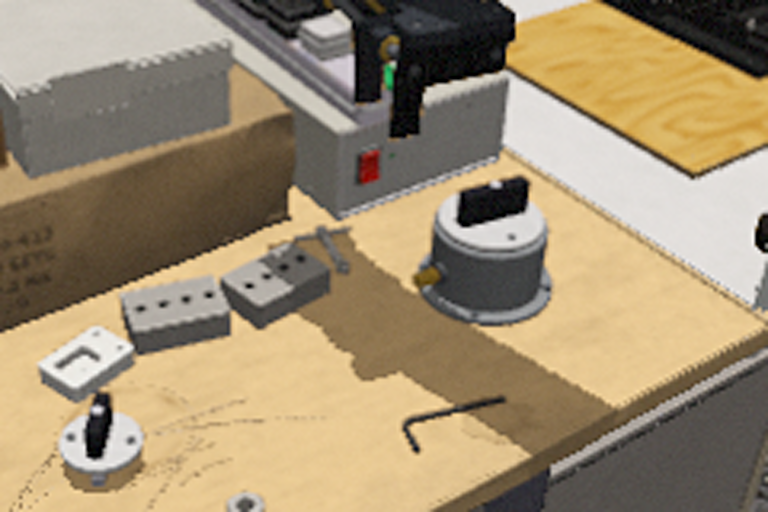

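The cap sits flush on the housing with its bar toward the hose tail. The small cap hasn't moved and the gripper is clear of everything, so I'm handing in.

```bash
python3 -c "
from cell import env
print(env.sign_off())"
```

```text
the job is handed in; nothing more can be done
None
```

The larger cap is on the housing with its flange flush on the rim, turned about 95° clockwise (97° of tool turn, housing angle good to a few degrees; locked at 90°) and released; the small cap was not touched, and the job is handed in at about 16 s.

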